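# Put the drawer-easing kit back into its fitted tool box

## Task

The sticking drawer is eased: put the kit back into its fitted tool box - block plane, sanding block, tape measure and wax tin - each fully down, upright, in the recess cut to its own outline, one to a recess. Set them down rather than dropping them, and leave the oak offcut and the wooden smoothing plane, which have no recess there, where they lie.

Things in the scene. Friction and masses are not known exactly. Their poses are not given: they have to be found in the camera images.
- block_plane: Small iron block plane with black lever cap and round wooden front knob, 44 mm wide, 157 mm long, 43 mm high, about 0.7 kg, lying on its sole. Origin: centre of its sole; x across, y along its length, z up. Upright parallel cheeks 44 mm apart stand up to 30 mm from the sole over the middle 100 mm of its length: grip it across them at the middle.
- sanding_block: Cork sanding block covered with worn brown paper, 64 mm wide, 112 mm long, 34 mm high, about 0.09 kg. Origin: centre of its underside; x across (64 mm), y along its length, z up.
- tape_measure: Pocket tape measure, grey plastic case with a rounded back, standing on its narrow edge: 38 mm thick, 77 mm long, 62 mm high, about 0.28 kg. Origin: centre of its underside; x through the 38 mm thickness (flat parallel sides, to grip), y along its length towards the steel hook, z up.
- wax_tin: Round closed tin of paste wax, dark body with a bright metal lid, 58 mm in diameter, 34 mm high, about 0.15 kg, lid up. Origin: centre of its underside, z up; grip it across the diameter in any direction.
- plane_insert: Plywood insert 87x186x17 mm, fixed in the top of a wooden tool box (370x204 mm, rim 63 mm over the bench) that holds four side by side, 88 mm apart, in any order. Origin: underside centre, 44 mm over the bench; z up, y along its length. Centred in it: recess 60 mm (x) by 173 mm (y), 10 mm deep, grey floor 7 mm above the origin. For the block plane, lengthwise, either way round.
- sanding_insert: Plywood insert 87x186x17 mm, fixed in the top of a wooden tool box (370x204 mm, rim 63 mm over the bench) that holds four side by side, 88 mm apart, in any order. Origin: underside centre, 44 mm over the bench; z up, y along its length. Centred in it: recess 78 mm (x) by 128 mm (y), 10 mm deep, grey floor 7 mm above the origin. For the sanding block, lengthwise, either way round.
- measure_insert: Plywood insert 87x186x17 mm, fixed in the top of a wooden tool box (370x204 mm, rim 63 mm over the bench) that holds four side by side, 88 mm apart, in any order. Origin: underside centre, 44 mm over the bench; z up, y along its length. Centred in it: recess 54 mm (x) by 94 mm (y), 10 mm deep, grey floor 7 mm above the origin. For the tape measure, standing on its edge, lengthwise, either way round.
- tin_insert: Plywood insert 87x186x17 mm, fixed in the top of a wooden tool box (370x204 mm, rim 63 mm over the bench) that holds four side by side, 88 mm apart, in any order. Origin: underside centre, 44 mm over the bench; z up, y along its length. Centred in it: round recess, diameter 74 mm, 10 mm deep, grey floor 7 mm above the origin. For the wax tin.
- offcut_oak: Look-alike of the sanding block: a plain oak offcut, 45 x 120 x 32 mm (x, y, z), bare wood all over. Origin: centre of its underside. It does not belong in the box.
- smoothing_plane: Look-alike of the block plane: a larger all-wooden smoothing plane, 64 x 200 mm and 117 mm high (x, y, z), lying at the back of the bench. Origin: centre of its sole. It does not belong in the box. (Mind the fixed desk lamp beyond the left end of the box: foot about 0.63 m ahead of the robot and 0.47 m to its left, its arm rising 0.6 m and leaning in 0.1 m.)
Not all that is in view belongs to the job. What is shaped like the wax_tin but yellow is not meant.

How it is judged:
By the outcome, as a careful person would: the job done as asked, in the order asked, and still so for the second after the job is handed in, with the robot touching nothing.
It also fails if it takes over 128 s, if anything falls off the work surface, if the arm or the gripper's body presses on something with over 40 N, if the wrist force passes 120 N, or if a joint passes its speed limit or range.

## Robot

A 6-joint arm with a two-finger parallel gripper is mounted at the origin on a cart in front of the work surface, level with it; the furniture and walls round the work are solid. World frame = base frame: x ahead of the robot, y to its left, z up, the work surface at z = 0. Lengths are in m, angles in degrees, forces in N, time in s.
With the tool pointing down it reaches from about 0.35 to 0.875 m from the base axis. Payload 4.2 kg.
Tool frame: the origin (TCP) lies on the centre line of the jaws, within the pads' length; the fingertips stand 19 mm ahead of it and the grasp point (between the pads) is the TCP; z points along the fingers, y is the line along which they close (so a half turn about z gives the same grasp; the last joint's range is limited). The gripper opens to 87 mm and grips with 3 to 60 N. Pads are 19 mm wide; open, the fingers measure 117 mm over their backs; the gripper's body (75 mm by 190 mm) begins 51 mm behind the grasp point.
Start: joints at [81.853, 22.042, 0.453, 0, -68.411, -14.817], TCP at [0.244, 0.575, 0.242] pointing down, gripper open.
Joint ranges: [-179.83, 179.83], [-69.29, 118.12], [-61.27, 80.66], [-181.25, 117.63], [-171.15, -9.14], [-177.46, 177.46]. Speed limits (degrees/s): [159.86, 159.86, 180, 180, 180, 180].

## Interface

Orientations are given as a 3x3 rotation matrix whose columns are the frame's x, y, z axes.
In Python, from station import sense, capture, finish_job, search_frame, masks_of gives the robot as it stands.
- The arm moves only by the tool drive_tool, never from a script. Its argument "rows" is a list of rows, each a list of 7 numbers: the opening in per cent of the stroke, from 0 (shut) to 100 (fully open), then the shift along the world's x, y, z in mm, then the turn, a rotation vector about the world's x, y, z in rad. In form: [[fingers, dx, dy, dz, wx, wy, wz], ...]. A call has 1 to 5 rows; each row shifts and turns the commanded pose from where the row before left it; what a row does not reach is not made up. A row lasts 1/12 s, in which the tool goes at most 41.7 mm and 7.16 degrees, less where a joint would pass 70% of its speed; a pose out of reach is approached as far as the arm can. A call is refused whole if a number of a shift passes 41.7 or a number of a turn 0.125, either way. A call with a gripper value outside its range is refused whole. The fingers move at their own pace and stop on an object; the grip force is fixed at half the most. Time passes only in rows, so rows that do not move let the fingers close. It gives the time, the measured TCP pose, the force, the opening and the grip force at its end, in the units of the state.
- sense(): the state, without advancing time (a new reading comes with each control period).
- capture(name): name is "scene" or "top" or "wrist"; returns a dict with "frame" (384x512x3 uint8, red, green, blue), "z_map" (384x512 float32, m along the optical axis (not along the pixel's ray), 0 where there is no reading), "fx", "fy", "cx", "cy" (pixels), "R" (3x3) and "t" (3): a world point X has camera coordinates R X + t; the wrist camera has in their place "T_tool_cam" (4x4, takes a point from camera to tool coordinates, whose origin is the TCP and whose axes are the flange's). Camera axes: x right, y down, z forward; pixel columns grow to the right and rows downward; lengths in m; the calibration is good to about 2 mm. The wrist camera is an equidistant fisheye: a pixel r from the principal point sees the ray r / f radians off the axis. A picture is of the moment at which its call begins: read the wrist's pose just before it.
- finish_job(): hands the job in; it is judged then, once.
Trained networks look in a picture, given as the dict that the camera call returned (one of the last four; its "shot" number tells which), for a name from the list of things; names that differ only in an ending like _2 or _b are one class to them, and where a whole thing is asked for, a point or a joint stands for the part that bears it (a point fixed in the world has none). Each returns a list of dicts, best first, with "p" (0 to 1); they miss things now and then, are a little off and sometimes report something else, mostly with a low value. They report only what shows in the picture. A call takes as long as a camera call. They do not tell look-alikes from the thing itself.
- search_frame(label, picture): "xy" ([column, row] in pixels, amid what is visible of it).
- masks_of(label, picture): "region" (384x512 bool, what is visible of it) and "xy" ([column, row] in pixels, amid what is visible of it).
The state is a dict: "time_s": time; "joints": joint angles; "joint_velocities": joint speeds; "effort": joint torques, N m; "tcp_pos": TCP position; "ee_rot": TCP orientation; "wrist_force": force on the tool from outside, world axes, zero at the start; "moment": the same for the moment, N m; "gripper_width": opening from 0.0 (shut) to 1.0 (fully open); "gripper_force": force on a finger pad.
Only numpy, scipy, OpenCV 4.12 (cv2) and the standard library are available. Lean on these libraries where they do the work, as an engineer would, in place of code of your own. Each camera call takes 0.05 s, during which the arm holds its last target. There are 200 camera calls.

## Working session

There is one attempt and no reset: what is moved stays moved. The work goes in short steps, Python scripts to look and compute and a tool call to move; the robot and the scene stay as the last step left them, time stands still between calls to the robot, and variables do not carry over. Pictures are saved under pics/ and viewed, at most 14 in all, crops included, and the job is handed in when it is done.

Besides the shell and the picture viewer there is one more tool, called after ">>>" by a JSON object that holds its "op" and its "data". drive_tool: Moves the arm, as the interface text tells. Its arguments: {"type":"object","properties":{"rows":{"type":"array"}},"required":["rows"]}

```bash
mkdir -p pics; ls; cat > h.py <<'E'
import numpy as np, cv2
from station import *
def save(d,n,s=1.5): cv2.imwrite('pics/'+n,cv2.resize(d['frame'][...,::-1],None,fx=s,fy=s))
def cloud(d):
    z=d['z_map']; v,u=np.mgrid[:z.shape[0],:z.shape[1]]
    P=np.stack([(u-d['cx'])/d['fx']*z,(v-d['cy'])/d['fy']*z,z],-1)
    W=(P-np.array(d['t']))@np.array(d['R']); W[z==0]=np.nan
    return W
E
python3 - <<'E'
from h import *
for n in ('scene','top'):
    d=capture(n); save(d,n+'0.png'); np.savez(n+'0.npz',**{k:v for k,v in d.items()})
    W=cloud(d)
    for l in ['block_plane','sanding_block','tape_measure','wax_tin','plane_insert','sanding_insert','measure_insert','tin_insert','offcut_oak','smoothing_plane']:
        for m in masks_of(l,d)[:3]:
            w=W[m['region']]; w=w[~np.isnan(w[:,0])]
            print(n,l,round(m['p'],2),np.round(m['xy']),m['region'].sum(),np.round(np.median(w,0),3) if len(w) else None, np.round(np.nanpercentile(w[:,2],95),3) if len(w) else '')
s=sense();print(s['tcp_pos'],s['ee_rot'],s['gripper_width'],s['time_s'])
E
```

```text
pics
scene block_plane 0.86 [222. 221.] 455 [ 0.428 -0.152  0.023] 0.042
scene block_plane 0.27 [198. 180.] 414 [0.509 0.144 0.057] 0.066
scene sanding_block 0.74 [255. 241.] 716 [ 0.421 -0.335  0.034] 0.039
scene tape_measure 0.87 [259. 197.] 300 [ 0.599 -0.138  0.039] 0.064
scene wax_tin 0.77 [328. 266.] 321 [ 0.5   -0.555  0.035] 0.038
scene wax_tin 0.63 [298. 247.] 296 [ 0.507 -0.439  0.034] 0.038
scene sanding_insert 0.82 [197. 179.] 415 [0.503 0.145 0.057] 0.066
scene measure_insert 0.66 [271. 172.] 882 [ 0.771 -0.008  0.046] 0.085
scene measure_insert 0.62 [161. 174.] 346 [0.42  0.302 0.063] 0.067
scene tin_insert 0.77 [185. 173.] 367 [0.468 0.218 0.064] 0.066
scene tin_insert 0.7 [162. 174.] 336 [0.422 0.301 0.063] 0.067
scene tin_insert 0.19 [256. 242.] 702 [ 0.421 -0.335  0.035] 0.039
scene offcut_oak 0.85 [294. 217.] 403 [ 0.615 -0.301  0.031] 0.036
scene smoothing_plane 0.85 [270. 175.] 806 [ 0.77  -0.007  0.046] 0.074
scene smoothing_plane 0.48 [161. 170.] 353 [0.428 0.302 0.063] 0.067
top block_plane 0.56 [266. 221.] 474 [ 0.448 -0.143  0.025] 0.041
top block_plane 0.48
[... 401 characters left out ...]
7 [ 0.513 -0.544  0.034] 0.04
top plane_insert 0.6 [215. 195.] 1115 [0.542 0.051 0.054] 0.065
top sanding_insert 0.8 [191. 202.] 1045 [0.507 0.132 0.054] 0.065
top sanding_insert 0.2 [303. 174.] 349 [ 0.638 -0.289  0.032] 0.038
top measure_insert 0.71 [152. 223.] 1139 [0.432 0.291 0.06 ] 0.066
top tin_insert 0.81 [172. 216.] 1177 [0.469 0.212 0.06 ] 0.067
top offcut_oak 0.64 [338. 202.] 191 [ 0.52  -0.431  0.034] 0.04
top smoothing_plane 0.71 [228. 133.] 928 [0.785 0.01  0.06 ] 0.103
[0.24381032 0.57547136 0.24156608] [[ 9.20758692e-01 -3.90132582e-01  2.26829571e-06]
 [-3.90132581e-01 -9.20758691e-01  3.99288743e-05]
 [-1.34890018e-05 -3.76497941e-05 -9.99999999e-01]] 0.9960032932281297 1.1
```

View pics/top0.png

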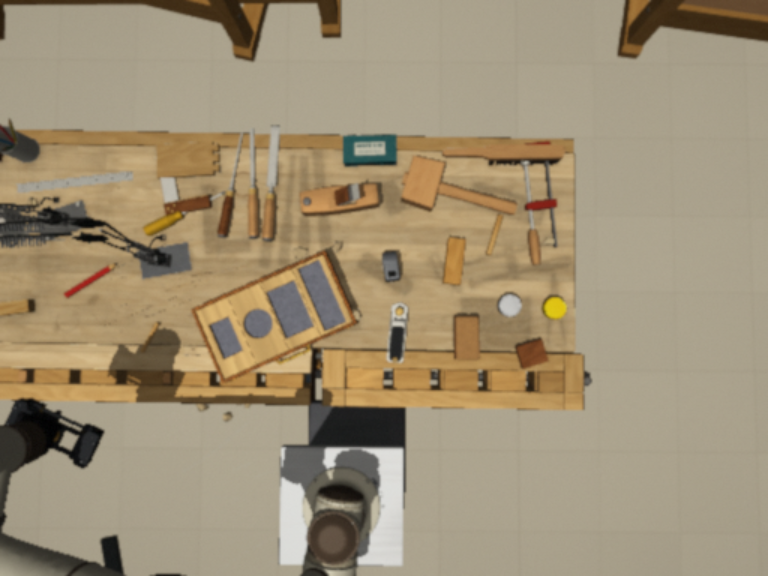

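View pics/scene0.png

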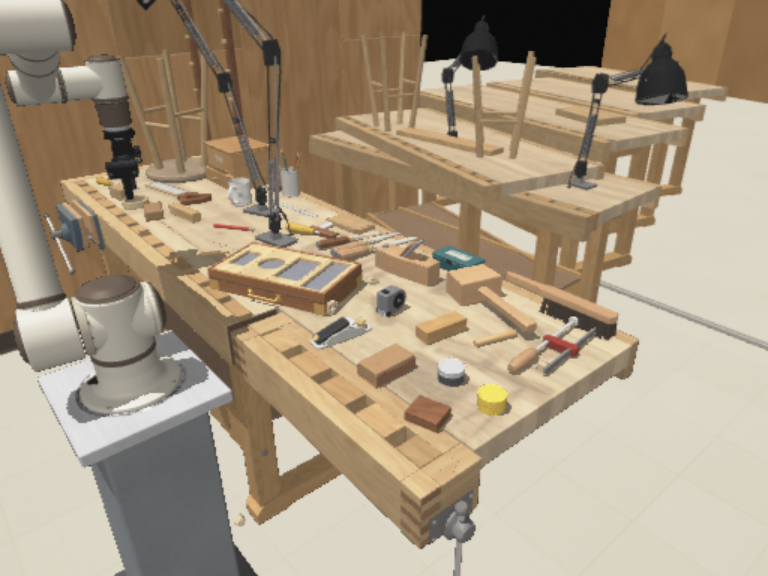

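>>> {"op": "drive_tool", "data": {"rows": [[100,12,-34,10,0,0,0],[100,12,-34,10,0,0,0],[100,12,-34,10,0,0,0],[100,12,-34,10,0,0,0],[100,12,-34,10,0,0,0]]}}

```text
time_s: 1.52
tcp_pos: [0.3041, 0.4038, 0.292]
ee_rot: [[0.921, -0.39, 0.0], [-0.39, -0.921, -0.0], [0.0, -0.0, -1.0]]
wrist_force: [-0.1, 1.5, 0.1]
gripper_width: 1.002
gripper_force: 0.0
```

>>> {"op": "drive_tool", "data": {"rows": [[100,12,-34,5,0,0,0],[100,12,-34,5,0,0,0],[100,12,-34,5,0,0,0],[100,12,-34,5,0,0,0],[100,0,0,0,0,0,0]]}}

```text
time_s: 1.93
tcp_pos: [0.3527, 0.2652, 0.3133]
ee_rot: [[0.919, -0.394, 0.002], [-0.394, -0.919, 0.001], [0.001, -0.002, -1.0]]
wrist_force: [-0.9, 0.3, 0.7]
gripper_width: 1.005
gripper_force: 0.0
```

```bash
cat >> h.py <<'E'
def wcap():
    s=sense(); d=capture('wrist')
    return s,d
def fw(d,s,u,v,z=None,zpl=None):
    """pixels -> world; z: depth along the optical axis, or zpl: world height of plane"""
    x=(u-d['cx'])/d['fx']; y=(v-d['cy'])/d['fy']; th=np.hypot(x,y)+1e-9
    r=np.stack([x/th*np.sin(th),y/th*np.sin(th),np.cos(th)],-1)
    T=np.array(d['T_tool_cam']); R=np.array(s['ee_rot'])@T[:3,:3]; o=np.array(s['ee_rot'])@T[:3,3]+s['tcp_pos']
    w=r@R.T
    if z is not None: k=z/r[...,2]
    else: k=(zpl-o[2])/w[...,2]
    return o+w*k[...,None]
def wcloud(d,s):
    z=d['z_map']; v,u=np.mgrid[:z.shape[0],:z.shape[1]].astype(float)
    W=fw(d,s,u,v,z=z); W[z==0]=np.nan; return W
def topo(W,d,x0,x1,y0,y1,mm=1.0):
    """top-down colour ortho + height map, x up, y left, mm per px"""
    h=int((x1-x0)*1000/mm); w=int((y1-y0)*1000/mm)
    H=np.full((h,w),np.nan,np.float32)
    return H
E
python3 - <<'E'
from h import *
s,d=wcap(); save(d,'w1.png'); print(s['tcp_pos'],s['wrist_force'],d['fx'],d['cx'],d['cy'],np.round(d['T_tool_cam'],3))
W=wcloud(d,s)
for l in ['block_plane','sanding_block','tape_measure','wax_tin','plane_insert','sanding_insert','measure_insert','tin_insert']:
    for m in masks_of(l,d)[:2]:
        w=W[m['region']]; print(l,round(m['p'],2),np.round(m['xy']),m['region'].sum(),np.round(np.nanmedian(w,0),3))
        w=w[~np.isnan(w[:,0])]
        print('   rect',cv2.minAreaRect((w[w[:,2]>np.nanmedian(w[:,2])-.008][:,:2]*1000).astype(np.float32)))
E
```

```text
[0.35267936 0.26523494 0.31327237] [-0.87242176  0.32153955  0.71950246] 297.3186396354542 251.59548849379723 194.406360582968 [[ 0.    -0.963 -0.27   0.073]
 [ 1.     0.001 -0.001  0.001]
 [ 0.001 -0.27   0.963 -0.143]
 [ 0.     0.     0.     1.   ]]
block_plane 0.69 [446.  33.] 1914 [ 0.437 -0.126  0.022]
   rect ((435.0909118652344, -138.71548461914062), (45.559139251708984, 129.1051788330078), 85.38726043701172)
sanding_block 0.85 [499.  19.] 941 [ 0.442 -0.289  0.025]
   rect ((428.9840393066406, -306.10076904296875), (55.57701110839844, 101.33573913574219), 81.63326263427734)
plane_insert 0.77 [363.  15.] 2696 [0.491 0.037 0.052]
   rect ((504.9339599609375, 36.507076263427734), (109.3931655883789, 87.98492431640625), 24.43843650817871)
sanding_insert 0.95 [309.  37.] 6811 [0.491 0.129 0.052]
   rect ((503.501708984375, 132.44638061523438), (186.28025817871094, 89.5208969116211), 23.920509338378906)
measure_insert 0.76 [212. 124.] 8869 [0.431 0.292 0.061]
   rect ((431.80487060546875, 292.38238525390625), (188.7343292236328, 92.00113677978516), 24.638708114624023)
measure_insert 0.57 [308.  36.] 6887 [0.49  0.129 0.052]
   rect ((503.92486572265625, 132.45018005371094), (188.01901245117188, 91.22262573242188), 24.37195587158203)
tin_insert 0.76 [256.  74.] 8937 [0.467 0.212 0.061]
   rect ((467.708984375, 212.84170532226562), (188.05665588378906, 90.84536743164062), 24.388689041137695)
```

>>> {"op": "drive_tool", "data": {"rows": [[100,8,-40,-4,0,0,0.03],[100,8,-40,-4,0,0,0.03],[100,8,-40,-4,0,0,0.03],[100,8,-40,-4,0,0,0.03],[100,8,-40,-4,0,0,0.03]]}}

```text
time_s: 2.8
tcp_pos: [0.3917, 0.0683, 0.2915]
ee_rot: [[0.97, -0.244, 0.0], [-0.244, -0.97, 0.0], [0.0, -0.0, -1.0]]
wrist_force: [0.7, 1.0, -0.1]
gripper_width: 1.004
gripper_force: 0.0
```

>>> {"op": "drive_tool", "data": {"rows": [[100,8,-40,-4,0,0,0.03],[100,8,-40,-4,0,0,0.03],[100,8,-40,-4,0,0,0.03],[100,8,-40,-4,0,0,0.03],[100,8,-40,-4,0,0,0.03]]}}

```text
time_s: 3.22
tcp_pos: [0.4321, -0.1322, 0.2714]
ee_rot: [[0.995, -0.098, 0.0], [-0.098, -0.995, -0.0], [0.0, 0.0, -1.0]]
wrist_force: [0.7, 1.1, -0.7]
gripper_width: 0.998
gripper_force: 0.0
```

>>> {"op": "drive_tool", "data": {"rows": [[100,0,0,0,0,0,0],[100,0,0,0,0,0,0]]}}

```text
time_s: 3.38
tcp_pos: [0.4318, -0.1322, 0.2706]
ee_rot: [[0.994, -0.105, -0.002], [-0.105, -0.994, -0.0], [-0.002, 0.0, -1.0]]
wrist_force: [-0.0, 0.4, 0.7]
gripper_width: 1.002
gripper_force: 0.0
```

```bash
cat >> h.py <<'E'
def look(labels,name=None,n=2):
    s,d=wcap()
    if name: save(d,name)
    W=wcloud(d,s); a=np.array(s['ee_rot'])[:,1]
    print('tcp',np.round(s['tcp_pos'],4),'closing',round(np.degrees(np.arctan2(a[1],a[0]))%180,1),'tilt',np.round(np.array(s['ee_rot'])[:2,2],4),'t',s['time_s'])
    for l in labels:
        for m in masks_of(l,d)[:n]:
            w=W[m['region']]; w=w[~np.isnan(w[:,0])]; w=w[w[:,2]>.008]
            if len(w)<20: continue
            zt=np.percentile(w[:,2],95)
            for nm,q in (('all',w),('top',w[w[:,2]>zt-.008])):
                c,sz,an=cv2.minAreaRect((q[:,:2]*1000).astype(np.float32))
                print(l,round(m['p'],2),np.round(m['xy']),nm,'ztop %.3f'%zt,'c',np.round(c,1),'size',np.round(sz,1),'w-side ang',round(an,1))
    return s,d,W
E
python3 - <<'E'
from h import *
s,d,W=look(['block_plane','sanding_block','tape_measure','wax_tin'],'w2.png')
E
```

```text
tcp [ 0.4318 -0.1322  0.2706] closing 84.0 tilt [-0.0022 -0.0001] t 3.3833
block_plane 0.6 [255. 152.] all ztop 0.042 c [ 444.7 -140.4] size [ 44.  148.4] w-side ang 84.6
block_plane 0.6 [255. 152.] top ztop 0.042 c [ 447.6 -140.7] size [33.2 56.4] w-side ang 84.2
block_plane 0.29 [346.  29.] all ztop 0.033 c [ 614.1 -284.7] size [46.1 83.8] w-side ang 83.5
block_plane 0.29 [346.  29.] top ztop 0.033 c [ 614.1 -284.8] size [45.8 83.6] w-side ang 83.7
sanding_block 0.79 [381. 152.] all ztop 0.035 c [ 434.8 -318.8] size [ 65.2 111.4] w-side ang 90.0
sanding_block 0.79 [381. 152.] top ztop 0.035 c [ 435.1 -318.6] size [110.1  62.8] w-side ang 1.1
tape_measure 0.61 [229.  33.] all ztop 0.063 c [ 616.3 -121.6] size [75.7 41. ] w-side ang 8.1
tape_measure 0.61 [229.  33.] top ztop 0.063 c [ 612.  -123.2] size [63.2 38.9] w-side ang 8.2
wax_tin 0.72 [490. 103.] all ztop 0.035 c [ 512.8 -545.8] size [57.5 57.2] w-side ang 46.8
wax_tin 0.72 [490. 103.] top ztop 0.035 c [ 512.5 -545.2] size [57.8 56.7] w-side ang 80.0
wax_tin 0.68 [439.  94.] all ztop 0.035 c [ 518.5 -429.1] size [54.2 58.1] w-side ang 1.1
wax_tin 0.68 [439.  94.] top ztop 0.035 c [ 518.3 -429. ] size [54.2 58. ] w-side ang 2.8
```

View pics/w2.png

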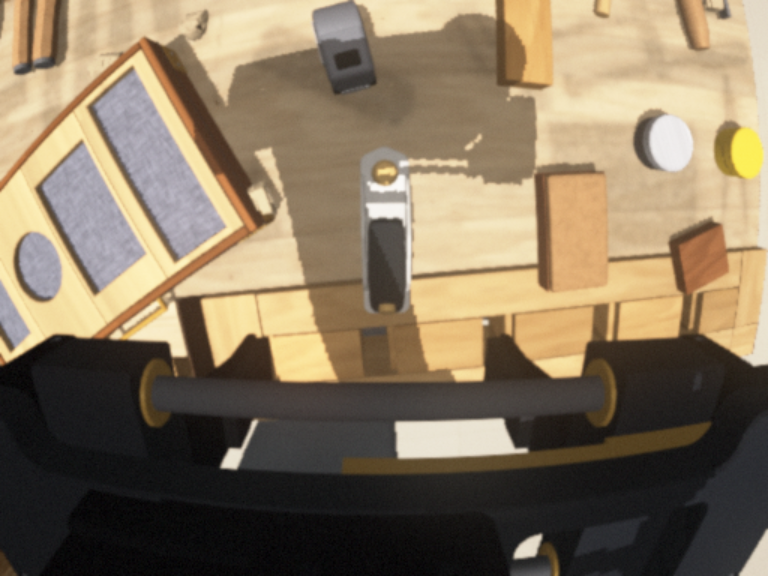

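```bash
cat >> h.py <<'E'
def extent(W,c,ang,hl,hw,z0,z1):
    """points in rotated box about c (mm), long axis at ang deg: extents along/across"""
    a=np.radians(ang); u=np.array([np.cos(a),np.sin(a)]); v=np.array([-u[1],u[0]])
    q=W.reshape(-1,3)*1000; q=q[~np.isnan(q[:,0])]; r=q[:,:2]-np.array(c); A=r@u; B=r@v
    k=(abs(A)<hl)&(abs(B)<hw)&(q[:,2]>z0)&(q[:,2]<z1); A,B=A[k],B[k]
    la,ha=np.percentile(A,[.3,99.7]); lb,hb=np.percentile(B,[.3,99.7])
    m=np.array(c)+u*(la+ha)/2+v*(lb+hb)/2
    rect=cv2.minAreaRect(q[k][:,:2].astype(np.float32))
    print('n',k.sum(),'along %.1f..%.1f across %.1f..%.1f'%(la,ha,lb,hb),'mid',np.round(m,1),'rect',[np.round(x,1) for x in rect])
E
python3 - <<'E'
from h import *
s,d,W=look([]); np.savez('w2.npz',W=W)
extent(W,(444,-140),-5.5,100,40,6,60)
extent(W,(435,-318),0,80,50,8,60)
extent(W,(616,-122),8,60,40,8,80)
for c in ((540,52),(503.6,132.5),(467.7,212.8)): extent(W,c,24.4,92,42,45,56)
cv2.imwrite('pics/crop.png',cv2.resize(d['frame'][0:230,190:512,::-1],None,fx=2.4,fy=2.4,interpolation=2))
E
```

```text
tcp [ 0.432  -0.1292  0.2718] closing 84.4 tilt [0.0006 0.0001] t 3.6333
n 3114 along -72.9..78.3 across -22.2..21.3 mid [ 446.7 -140.7] rect [array([ 446.9, -140.7]), array([ 43.6, 156. ]), np.float64(84.8)]
n 3475 along -54.4..55.0 across -31.9..31.5 mid [ 435.3 -318.2] rect [array([ 434.8, -318.9]), array([111.1,  65.3]), np.float64(0.2)]
n 1864 along -37.2..36.5 across -19.9..20.3 mid [ 615.6 -121.9] rect [array([ 616.7, -121.7]), array([76.3, 41.2]), np.float64(9.6)]
n 4924 along -85.1..87.8 across -26.9..30.8 mid [540.4  54.3] rect [array([537.7,  53.1]), array([180.6,  59.2]), np.float64(24.4)]
n 3577 along -62.0..65.1 across -34.3..39.6 mid [503.9 135.5] rect [array([490.5, 129.8]), array([158.2,  76. ]), np.float64(23.6)]
n 1086 along -33.9..36.6 across -29.0..37.0 mid [467.3 217. ] rect [array([468.2, 217.4]), array([67.2, 70.8]), np.float64(67.5)]
```

View pics/crop.png

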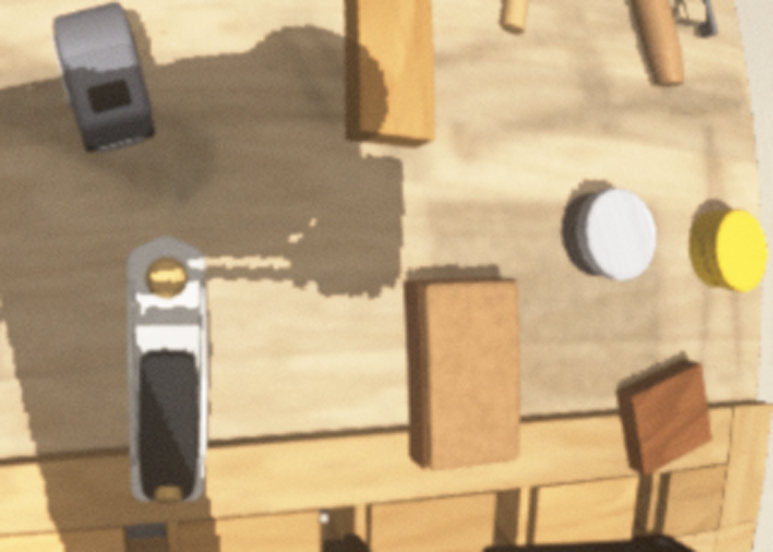

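>>> {"op": "drive_tool", "data": {"rows": [[100,4,-3,-36,0,0,0],[100,4,-3,-36,0,0,0],[100,4,-3,-36,0,0,0],[100,3,-1,-36,0,0,0.01],[100,0,0,-36,0,0,0]]}}

```text
time_s: 4.1
tcp_pos: [0.4479, -0.1395, 0.0908]
ee_rot: [[0.996, -0.088, 0.003], [-0.088, -0.996, -0.0], [0.003, -0.0, -1.0]]
wrist_force: [0.4, -0.4, 0.4]
gripper_width: 0.998
gripper_force: 0.0
```

>>> {"op": "drive_tool", "data": {"rows": [[100,0,0,-30,0,0,0],[100,0,0,-20,0,0,0],[100,0,0,-9,0,0,0],[100,0,0,0,0,0,0],[100,0,0,0,0,0,0]]}}

```text
time_s: 4.52
tcp_pos: [0.4477, -0.14, 0.0332]
ee_rot: [[0.996, -0.089, 0.001], [-0.089, -0.996, -0.0], [0.001, 0.0, -1.0]]
wrist_force: [0.4, 0.0, 0.2]
gripper_width: 1.001
gripper_force: 0.0
```

Close and lift a little.

>>> {"op": "drive_tool", "data": {"rows": [[0,0,0,-1,0,0,0],[0,0,0,0,0,0,0],[0,0,0,0,0,0,0],[0,0,0,0,0,0,0],[0,0,0,0,0,0,0]]}}

```text
time_s: 4.93
tcp_pos: [0.4471, -0.1406, 0.0322]
ee_rot: [[0.996, -0.091, 0.001], [-0.091, -0.996, 0.0], [0.001, -0.0, -1.0]]
wrist_force: [0.1, 0.2, 0.4]
gripper_width: 0.705
gripper_force: 0.0
```

>>> {"op": "drive_tool", "data": {"rows": [[0,0,0,0,0,0,0],[0,0,0,0,0,0,0],[0,0,0,0,0,0,0],[0,0,0,0,0,0,0],[0,0,0,0,0,0,0]]}}

```text
time_s: 5.35
tcp_pos: [0.4468, -0.1407, 0.0316]
ee_rot: [[0.996, -0.091, -0.0], [-0.091, -0.996, -0.0], [-0.0, 0.0, -1.0]]
wrist_force: [-0.6, -0.9, 1.6]
gripper_width: 0.496
gripper_force: 30.0
```

>>> {"op": "drive_tool", "data": {"rows": [[0,0,0,5,0,0,0],[0,0,0,15,0,0,0],[0,0,0,25,0,0,0],[0,0,0,25,0,0,0],[0,0,0,15,0,0,0]]}}

```text
time_s: 5.77
tcp_pos: [0.4467, -0.1404, 0.118]
ee_rot: [[0.996, -0.091, 0.001], [-0.091, -0.996, 0.0], [0.001, -0.0, -1.0]]
wrist_force: [0.5, 0.7, -5.4]
gripper_width: 0.496
gripper_force: 30.0
```

>>> {"op": "drive_tool", "data": {"rows": [[0,10,20,7,0,0,0.06],[0,16,33,7,0,0,0.09],[0,16,33,7,0,0,0.09],[0,16,33,5,0,0,0.09],[0,16,33,0,0,0,0.09]]}}

```text
time_s: 6.18
tcp_pos: [0.5206, 0.013, 0.1428]
ee_rot: [[0.945, 0.327, -0.0], [0.327, -0.945, 0.001], [-0.0, -0.001, -1.0]]
wrist_force: [2.3, 0.0, -4.5]
gripper_width: 0.497
gripper_force: 30.0
```

>>> {"op": "drive_tool", "data": {"rows": [[0,13,27,0,0,0,0.07],[0,6,13,0,0,0,0.03],[0,0,0,0,0,0,0],[0,0,0,0,0,0,0],[0,0,0,0,0,0,0]]}}

```text
time_s: 6.6
tcp_pos: [0.5382, 0.0507, 0.1414]
ee_rot: [[0.91, 0.415, -0.004], [0.415, -0.91, -0.001], [-0.004, -0.001, -1.0]]
wrist_force: [-1.5, -0.8, -6.0]
gripper_width: 0.498
gripper_force: 30.0
```

```bash
python3 - <<'E'
from h import *
s,d,W=look(['plane_insert','sanding_insert','block_plane'],'w3.png',1); 
for c in ((540,52),(503.6,132.5),(467.7,212.8),(431.8,292.4)): extent(W,c,24.4,92,42,45,56)
E
```

```text
tcp [0.5382 0.0507 0.1414] closing 114.5 tilt [-0.0036 -0.0008] t 6.6
plane_insert 0.88 [259. 105.] all ztop 0.062 c [541.4  52. ] size [187.7  90.3] w-side ang 24.5
plane_insert 0.88 [259. 105.] top ztop 0.062 c [541.4  52. ] size [187.7  90.3] w-side ang 24.5
sanding_insert 0.75 [150. 158.] all ztop 0.062 c [524.1 141.4] size [143.8  88.4] w-side ang 24.3
sanding_insert 0.75 [150. 158.] top ztop 0.062 c [533.9 145.8] size [122.4  88.4] w-side ang 24.3
block_plane 0.72 [ 13. 183.] all ztop 0.062 c [495.7 262.6] size [121.1 221.5] w-side ang 47.6
block_plane 0.72 [ 13. 183.] top ztop 0.062 c [497.2 261.2] size [121.1 217.5] w-side ang 47.6
n 1591 along 43.3..87.4 across -30.5..30.1 mid [599.6  78.8] rect [array([598.1,  78.2]), array([47.7, 61. ]), np.float64(24.4)]
n 9155 along -45.8..63.9 across -37.3..39.1 mid [511.5 137. ] rect [array([509.8, 136.3]), array([113.9,  77.3]), np.float64(24.4)]
n 3290 along -36.7..34.3 across -30.7..36.6 mid [465.4 215. ] rect [array([465.9, 214.9]), array([71.5, 69.5]), np.float64(10.7)]
n 1359 along -47.6..45.5 across -17.7..27.0 mid [428.9 296.2] rect [array([430.2, 285.5]), array([102.3,  41.8]), np.float64(7.0)]
```

View pics/w3.png

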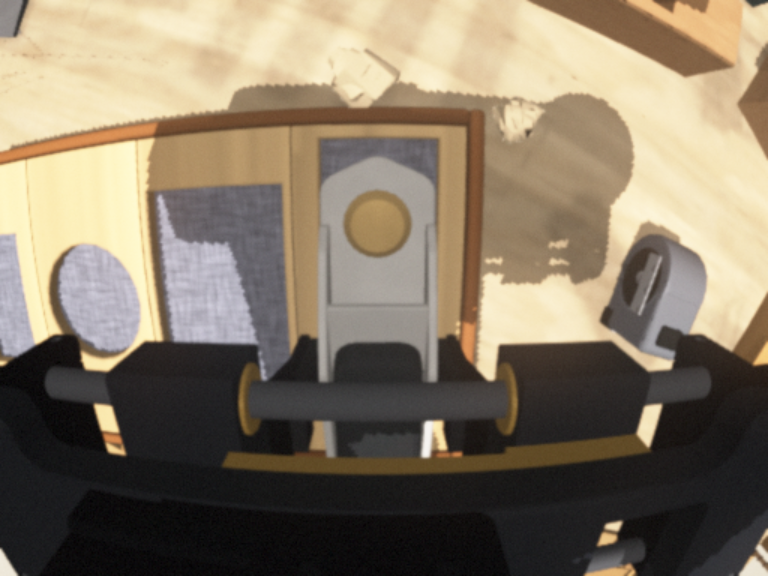

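>>> {"op": "drive_tool", "data": {"rows": [[0,2.5,1.5,-15,0,0,0],[0,0,0,-15,0,0,0],[0,0,0,-8,0,0,0],[0,0,0,0,0,0,0],[0,0,0,0,0,0,0]]}}

```text
time_s: 7.22
tcp_pos: [0.5422, 0.0525, 0.1045]
ee_rot: [[0.909, 0.416, -0.001], [0.416, -0.909, -0.001], [-0.001, 0.0, -1.0]]
wrist_force: [0.8, -0.3, -5.5]
gripper_width: 0.496
gripper_force: 30.0
```

```bash
python3 - <<'E'
from h import *
s,d,W=look([]); print(s['wrist_force'])
extent(W,(540.8,52.4),24.4,110,27,64,110)
E
```

```text
tcp [0.5422 0.0525 0.1045] closing 114.6 tilt [-0.0008 -0.0006] t 7.2167
[ 0.75784815 -0.27993535 -5.47060287]
n 12241 along -38.8..98.6 across -26.1..26.2 mid [568.   64.8] rect [array([566.4,  64. ]), array([145.4,  54. ]), np.float64(24.3)]
```

```bash
python3 - <<'E'
from h import *
s,d,W=look([])
extent(W,(540.8,52.4),24.4,100,24,75,120)
extent(W,(540.8,52.4),24.4,92,35,45,56)
E
```

```text
tcp [0.5428 0.0528 0.1051] closing 114.6 tilt [ 0.001 -0.   ] t 7.2667
n 13338 along -37.7..78.6 across -23.1..23.1 mid [559.4  60.9] rect [array([557.8,  59.9]), array([123.4,  48. ]), np.float64(22.8)]
n 2783 along -71.7..86.4 across -30.6..30.2 mid [547.6  55.2] rect [array([547.,  55.]), array([159.8,  61.1]), np.float64(24.4)]
```

>>> {"op": "drive_tool", "data": {"rows": [[0,0,0,-8,0,0,0],[0,0,0,-6,0,0,0],[0,0,0,-4,0,0,0],[0,0,0,0,0,0,0],[0,0,0,0,0,0,0]]}}

```text
time_s: 7.73
tcp_pos: [0.5421, 0.0529, 0.0861]
ee_rot: [[0.909, 0.416, -0.001], [0.416, -0.909, -0.0], [-0.001, 0.0, -1.0]]
wrist_force: [-0.2, 0.3, -6.0]
gripper_width: 0.493
gripper_force: 30.0
```

>>> {"op": "drive_tool", "data": {"rows": [[0,0,0,-1,0,0,0],[0,0,0,-1,0,0,0],[0,0,0,-1,0,0,0],[0,0,0,0,0,0,0],[0,0,0,0,0,0,0]]}}

```text
time_s: 8.15
tcp_pos: [0.5423, 0.053, 0.0836]
ee_rot: [[0.909, 0.416, 0.0], [0.416, -0.909, 0.0], [0.0, -0.0, -1.0]]
wrist_force: [0.1, 0.7, -5.1]
gripper_width: 0.492
gripper_force: 30.0
```

>>> {"op": "drive_tool", "data": {"rows": [[0,0,0,-1,0,0,0],[0,0,0,0,0,0,0]]}}

```text
time_s: 8.32
tcp_pos: [0.5426, 0.053, 0.0827]
ee_rot: [[0.909, 0.416, 0.001], [0.416, -0.909, 0.0], [0.001, 0.0, -1.0]]
wrist_force: [0.2, 0.1, -5.0]
gripper_width: 0.498
gripper_force: 30.0
```

>>> {"op": "drive_tool", "data": {"rows": [[0,0,0,-1,0,0,0],[0,0,0,0,0,0,0]]}}

```text
time_s: 8.48
tcp_pos: [0.5426, 0.053, 0.0827]
ee_rot: [[0.909, 0.416, 0.001], [0.416, -0.909, -0.0], [0.001, 0.0, -1.0]]
wrist_force: [-3.2, 0.5, 3.0]
gripper_width: 0.496
gripper_force: 30.0
```

>>> {"op": "drive_tool", "data": {"rows": [[65,0,0,0,0,0,0],[65,0,0,0,0,0,0],[65,0,0,0,0,0,0],[65,0,0,0,0,0,0],[65,0,0,0,0,0,0]]}}

```text
time_s: 8.9
tcp_pos: [0.5426, 0.053, 0.0816]
ee_rot: [[0.909, 0.416, 0.001], [0.416, -0.909, 0.0], [0.001, 0.0, -1.0]]
wrist_force: [-0.8, -0.9, 0.5]
gripper_width: 0.646
gripper_force: 0.0
```

>>> {"op": "drive_tool", "data": {"rows": [[65,0,0,8,0,0,0],[65,0,0,20,0,0,0],[65,0,0,35,0,0,0],[65,0,0,35,0,0,0],[65,0,0,10,0,0,0]]}}

```text
time_s: 9.32
tcp_pos: [0.5454, 0.0535, 0.196]
ee_rot: [[0.909, 0.417, 0.011], [0.417, -0.909, 0.002], [0.011, 0.003, -1.0]]
wrist_force: [0.6, 0.6, 0.9]
gripper_width: 0.651
gripper_force: 0.0
```

>>> {"op": "drive_tool", "data": {"rows": [[100,-11,-38,0,0,0,-0.04],[100,-11,-38,0,0,0,-0.04],[100,0,0,0,0,0,0]]}}

```text
time_s: 9.57
tcp_pos: [0.5179, -0.0269, 0.1902]
ee_rot: [[0.942, 0.337, -0.001], [0.337, -0.942, -0.0], [-0.001, -0.0, -1.0]]
wrist_force: [-0.5, -0.1, -0.9]
gripper_width: 0.796
gripper_force: 0.0
```

```bash
python3 - <<'E'
from h import *
s,d,W=look(['block_plane','sanding_block','tape_measure'],'w4.png',1)
extent(W,(540.8,52.4),24.4,110,30,68,120)
extent(W,(540.8,52.4),24.4,92,35,45,56)
E
```

```text
tcp [ 0.5179 -0.0269  0.1902] closing 109.7 tilt [-0.0013 -0.0002] t 9.5667
block_plane 0.64 [180. 139.] all ztop 0.092 c [542.4  53.3] size [157.1  44.7] w-side ang 24.5
block_plane 0.64 [180. 139.] top ztop 0.092 c [543.2  53.3] size [58.5 34.2] w-side ang 25.1
tape_measure 0.79 [370. 129.] all ztop 0.062 c [ 616.9 -120.5] size [75.4 40. ] w-side ang 7.9
tape_measure 0.79 [370. 129.] top ztop 0.062 c [ 612.4 -122.2] size [64.  37.8] w-side ang 7.7
n 5513 along -70.6..66.0 across -21.9..21.9 mid [538.7  51.4] rect [array([538.1,  51.5]), array([141.9,  44.5]), np.float64(24.7)]
n 2899 along -87.2..86.8 across -29.0..30.4 mid [540.3  53. ] rect [array([540.3,  52.9]), array([174.5,  60.1]), np.float64(24.4)]
```

>>> {"op": "drive_tool", "data": {"rows": [[100,-10,-36,0,0,0,-0.043],[100,-10,-36,0,0,0,-0.043],[100,-10,-36,0,0,0,-0.043],[100,-10,-36,0,0,0,-0.043],[100,-10,-36,0,0,0,-0.043]]}}

```text
time_s: 10.18
tcp_pos: [0.4706, -0.2035, 0.1896]
ee_rot: [[0.991, 0.135, 0.0], [0.135, -0.991, -0.0], [0.0, 0.0, -1.0]]
wrist_force: [0.9, -0.0, -0.1]
gripper_width: 0.999
gripper_force: 0.0
```

>>> {"op": "drive_tool", "data": {"rows": [[100,-11,-37,0,0,0,-0.043],[100,-11,-37,-10,0,0,-0.043],[100,-11,-37,-20,0,0,-0.043],[100,0,0,-20,0,0,0],[100,0,0,0,0,0,0]]}}

```text
time_s: 10.6
tcp_pos: [0.4354, -0.3124, 0.1363]
ee_rot: [[1.0, 0.002, -0.007], [0.002, -1.0, 0.004], [-0.007, -0.004, -1.0]]
wrist_force: [-0.8, 0.9, -0.1]
gripper_width: 1.001
gripper_force: 0.0
```

```bash
python3 - <<'E'
from h import *
s,d,W=look(['sanding_block','wax_tin'])
extent(W,(435,-318),0,80,50,8,60)
E
```

```text
tcp [ 0.4354 -0.3124  0.1363] closing 90.1 tilt [-0.0074  0.0038] t 10.6
sanding_block 0.68 [260. 190.] all ztop 0.036 c [ 435.5 -320.2] size [109.9  64.8] w-side ang 0.6
sanding_block 0.68 [260. 190.] top ztop 0.036 c [ 435.1 -319.8] size [109.   63.1] w-side ang 0.4
wax_tin 0.77 [473. 126.] all ztop 0.035 c [ 512.7 -546.2] size [55.4 57.9] w-side ang 4.0
wax_tin 0.77 [473. 126.] top ztop 0.035 c [ 512.7 -546.2] size [55.4 57.9] w-side ang 4.0
n 8753 along -53.9..54.8 across -34.4..30.1 mid [ 435.5 -320.1] rect [array([ 434.5, -320.2]), array([111.8,  65.2]), np.float64(0.8)]
```

>>> {"op": "drive_tool", "data": {"rows": [[100,0,-1,-30,0,0,0],[100,0,0,-30,0,0,0],[100,0,0,-25,0,0,0],[100,0,0,-15,0,0,0],[100,0,0,0,0,0,0]]}}

```text
time_s: 11.17
tcp_pos: [0.4375, -0.3117, 0.0387]
ee_rot: [[1.0, 0.008, -0.004], [0.008, -1.0, 0.002], [-0.004, -0.002, -1.0]]
wrist_force: [-0.5, 0.3, 0.1]
gripper_width: 1.003
gripper_force: 0.0
```

>>> {"op": "drive_tool", "data": {"rows": [[100,0,0,0,0,0,0],[100,0,0,0,0,0,0]]}}

```text
time_s: 11.33
tcp_pos: [0.4399, -0.3134, 0.0423]
ee_rot: [[1.0, 0.008, 0.004], [0.008, -1.0, -0.002], [0.004, 0.002, -1.0]]
wrist_force: [0.7, -0.6, -0.6]
gripper_width: 0.997
gripper_force: 0.0
```

>>> {"op": "drive_tool", "data": {"rows": [[100,-2,-3,-3,0,0,0],[100,-2,-3,-3,0,0,0],[100,0,0,-3,0,0,0],[100,0,0,0,0,0,0],[100,0,0,0,0,0,0]]}}

```text
time_s: 11.75
tcp_pos: [0.4336, -0.3197, 0.0314]
ee_rot: [[1.0, 0.005, -0.0], [0.005, -1.0, 0.0], [-0.0, -0.0, -1.0]]
wrist_force: [0.1, 0.6, -0.5]
gripper_width: 1.001
gripper_force: 0.0
```

>>> {"op": "drive_tool", "data": {"rows": [[0,0,0,0,0,0,0],[0,0,0,0,0,0,0],[0,0,0,0,0,0,0],[0,0,0,0,0,0,0],[0,0,0,0,0,0,0]]}}

```text
time_s: 12.17
tcp_pos: [0.4338, -0.3195, 0.0315]
ee_rot: [[1.0, 0.005, 0.0], [0.005, -1.0, -0.0], [0.0, 0.0, -1.0]]
wrist_force: [-0.0, 0.4, 1.1]
gripper_width: 0.735
gripper_force: 30.0
```

>>> {"op": "drive_tool", "data": {"rows": [[0,0,0,0,0,0,0],[0,0,0,0,0,0,0],[0,0,0,0,0,0,0]]}}

```text
time_s: 12.42
tcp_pos: [0.4338, -0.3195, 0.0314]
ee_rot: [[1.0, 0.005, 0.0], [0.005, -1.0, -0.0], [0.0, 0.0, -1.0]]
wrist_force: [0.6, 0.2, -0.1]
gripper_width: 0.738
gripper_force: 30.0
```

>>> {"op": "drive_tool", "data": {"rows": [[0,0,0,10,0,0,0],[0,0,0,30,0,0,0],[0,0,0,35,0,0,0],[0,0,0,35,0,0,0],[0,0,0,20,0,0,0]]}}

```text
time_s: 12.83
tcp_pos: [0.435, -0.3202, 0.166]
ee_rot: [[1.0, 0.006, 0.005], [0.006, -1.0, -0.003], [0.005, 0.003, -1.0]]
wrist_force: [1.9, -0.5, -0.3]
gripper_width: 0.737
gripper_force: 30.0
```

>>> {"op": "drive_tool", "data": {"rows": [[0,3,20,0,0,0,0.02],[0,6,38,0,0,0,0.035],[0,6,38,0,0,0,0.035],[0,6,38,0,0,0,0.035],[0,6,38,0,0,0,0.035]]}}

```text
time_s: 13.25
tcp_pos: [0.4604, -0.146, 0.1621]
ee_rot: [[0.986, 0.165, 0.001], [0.165, -0.986, 0.0], [0.001, -0.0, -1.0]]
wrist_force: [0.8, -0.2, -1.0]
gripper_width: 0.737
gripper_force: 30.0
```

>>> {"op": "drive_tool", "data": {"rows": [[0,6,38,0,0,0,0.035],[0,6,38,0,0,0,0.035],[0,6,38,0,0,0,0.035],[0,6,38,0,0,0,0.035],[0,6,38,0,0,0,0.035]]}}

```text
time_s: 13.67
tcp_pos: [0.4904, 0.0444, 0.1622]
ee_rot: [[0.942, 0.336, 0.001], [0.336, -0.942, 0.0], [0.001, -0.0, -1.0]]
wrist_force: [1.0, -0.5, -0.8]
gripper_width: 0.738
gripper_force: 30.0
```

>>> {"op": "drive_tool", "data": {"rows": [[0,6,38,0,0,0,0.035],[0,6,36,0,0,0,0.035],[0,3,18,0,0,0,0.015],[0,0,0,0,0,0,0],[0,0,0,0,0,0,0]]}}

```text
time_s: 14.08
tcp_pos: [0.5054, 0.1353, 0.1615]
ee_rot: [[0.91, 0.414, -0.001], [0.414, -0.91, -0.0], [-0.001, -0.0, -1.0]]
wrist_force: [0.6, -0.4, -0.8]
gripper_width: 0.737
gripper_force: 30.0
```

Down to about 20 mm above seating, and check.

>>> {"op": "drive_tool", "data": {"rows": [[0,-1,-1,-15,0,0,0],[0,-1,-2,-25,0,0,0],[0,0,0,-15,0,0,0],[0,0,0,0,0,0,0],[0,0,0,0,0,0,0]]}}

```text
time_s: 14.5
tcp_pos: [0.5033, 0.1301, 0.1063]
ee_rot: [[0.912, 0.411, -0.002], [0.411, -0.912, -0.001], [-0.002, 0.001, -1.0]]
wrist_force: [0.3, -1.1, -0.2]
gripper_width: 0.736
gripper_force: 30.0
```

```bash
python3 - <<'E'
from h import *
s,d,W=look([],'w5.png'); print(s['wrist_force'])
extent(W,(504.2,132.7),24.4,80,40,70,125)
extent(W,(504.2,132.7),24.4,80,42,45,56)
E
```

```text
tcp [0.5033 0.1301 0.1063] closing 114.3 tilt [-0.0015 -0.0013] t 14.5
[ 0.32209368 -1.05791326 -0.21192328]
n 17260 along -34.2..54.8 across -39.2..38.6 mid [513.7 136.7] rect [array([512.3, 136.3]), array([93.4, 79.8]), np.float64(23.6)]
n 1921 along 51.7..63.3 across -39.7..38.5 mid [556.8 155.9] rect [array([556.7, 155.9]), array([12.3, 78.7]), np.float64(24.8)]
```

View pics/w5.png

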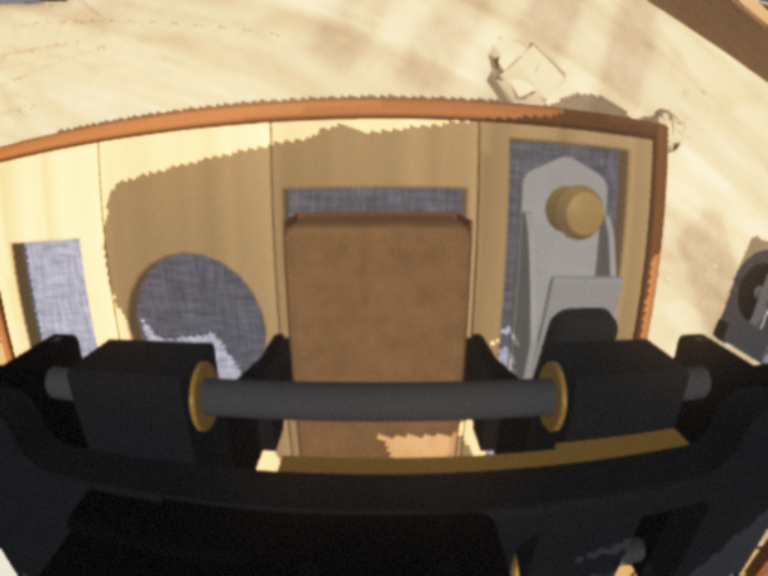

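>>> {"op": "drive_tool", "data": {"rows": [[0,-0.5,2,-8,0,0,0],[0,0,0,-6,0,0,0],[0,0,0,-5,0,0,0],[0,0,0,-2,0,0,0],[0,0,0,0,0,0,0]]}}

```text
time_s: 14.97
tcp_pos: [0.5029, 0.1333, 0.0848]
ee_rot: [[0.911, 0.413, -0.001], [0.413, -0.911, -0.001], [-0.001, 0.0, -1.0]]
wrist_force: [0.0, -0.1, -1.4]
gripper_width: 0.738
gripper_force: 30.0
```

>>> {"op": "drive_tool", "data": {"rows": [[0,0,0,-1,0,0,0],[0,0,0,0,0,0,0]]}}

```text
time_s: 15.13
tcp_pos: [0.5034, 0.1336, 0.0844]
ee_rot: [[0.911, 0.413, 0.0], [0.413, -0.911, 0.0], [0.0, 0.0, -1.0]]
wrist_force: [-0.4, -0.8, -1.4]
gripper_width: 0.737
gripper_force: 30.0
```

>>> {"op": "drive_tool", "data": {"rows": [[0,0,0,-1,0,0,0],[0,0,0,0,0,0,0]]}}

```text
time_s: 15.3
tcp_pos: [0.5033, 0.1336, 0.0834]
ee_rot: [[0.911, 0.413, 0.0], [0.413, -0.911, 0.0], [0.0, -0.0, -1.0]]
wrist_force: [-0.1, 0.1, -1.2]
gripper_width: 0.741
gripper_force: 30.0
```

>>> {"op": "drive_tool", "data": {"rows": [[0,0,0,-1,0,0,0],[0,0,0,0,0,0,0]]}}

```text
time_s: 15.47
tcp_pos: [0.5034, 0.1336, 0.0825]
ee_rot: [[0.911, 0.413, 0.0], [0.413, -0.911, 0.0], [0.0, 0.0, -1.0]]
wrist_force: [-0.6, 1.0, -1.6]
gripper_width: 0.736
gripper_force: 30.0
```

>>> {"op": "drive_tool", "data": {"rows": [[0,0,0,-0.7,0,0,0],[0,0,0,0,0,0,0]]}}

```text
time_s: 15.63
tcp_pos: [0.5034, 0.1336, 0.0824]
ee_rot: [[0.911, 0.413, 0.0], [0.413, -0.911, 0.0], [0.0, 0.0, -1.0]]
wrist_force: [-2.4, -0.6, 4.4]
gripper_width: 0.742
gripper_force: 30.0
```

>>> {"op": "drive_tool", "data": {"rows": [[0,0,0,-0.5,0,0,0],[0,0,0,0,0,0,0]]}}

```text
time_s: 15.8
tcp_pos: [0.5034, 0.1336, 0.0824]
ee_rot: [[0.911, 0.413, 0.001], [0.413, -0.911, 0.0], [0.001, 0.0, -1.0]]
wrist_force: [-2.9, -0.6, 8.0]
gripper_width: 0.736
gripper_force: 30.0
```

>>> {"op": "drive_tool", "data": {"rows": [[88,0,0,0,0,0,0],[88,0,0,0,0,0,0],[88,0,0,0,0,0,0],[88,0,0,0,0,0,0]]}}

```text
time_s: 16.13
tcp_pos: [0.5032, 0.1335, 0.081]
ee_rot: [[0.911, 0.412, -0.0], [0.412, -0.911, -0.0], [-0.0, 0.0, -1.0]]
wrist_force: [0.6, -0.6, 0.1]
gripper_width: 0.868
gripper_force: 0.0
```

>>> {"op": "drive_tool", "data": {"rows": [[88,0,0,8,0,0,0],[88,0,0,25,0,0,0],[88,0,0,35,0,0,0],[88,0,0,35,0,0,0],[88,0,0,10,0,0,0]]}}

```text
time_s: 16.55
tcp_pos: [0.5061, 0.1346, 0.2004]
ee_rot: [[0.91, 0.414, 0.01], [0.414, -0.91, 0.004], [0.011, 0.001, -1.0]]
wrist_force: [0.9, 0.6, 0.6]
gripper_width: 0.88
gripper_force: 0.0
```

>>> {"op": "drive_tool", "data": {"rows": [[100,16,-36,0,0,0,-0.04],[100,16,-36,0,0,0,-0.04],[100,16,-36,0,0,0,-0.04],[100,16,-36,0,0,0,-0.04],[100,0,0,0,0,0,0]]}}

```text
time_s: 16.97
tcp_pos: [0.5691, -0.0155, 0.1942]
ee_rot: [[0.967, 0.255, 0.001], [0.255, -0.967, -0.001], [0.0, 0.001, -1.0]]
wrist_force: [0.3, 0.5, -0.8]
gripper_width: 0.995
gripper_force: 0.0
```

```bash
python3 - <<'E'
from h import *
s,d,W=look(['sanding_block','tape_measure','smoothing_plane'],None,1)
extent(W,(504.2,132.7),24.4,80,40,70,125)
extent(W,(616,-122),8,60,40,8,80)
E
```

```text
tcp [ 0.5691 -0.0155  0.1942] closing 104.8 tilt [ 0.0007 -0.0011] t 16.9667
sanding_block 0.69 [100. 196.] all ztop 0.087 c [520.5 109.2] size [102.1 171.3] w-side ang 15.7
sanding_block 0.69 [100. 196.] top ztop 0.087 c [526.   99.8] size [ 94.5 151.6] w-side ang 16.5
tape_measure 0.79 [358. 167.] all ztop 0.062 c [ 617.4 -120.3] size [75.4 39.8] w-side ang 7.1
tape_measure 0.79 [358. 167.] top ztop 0.062 c [ 612.7 -122.5] size [64.1 37.7] w-side ang 9.2
smoothing_plane 0.64 [312.   7.] all ztop 0.060 c [764.6   6.7] size [ 16.8 197.1] w-side ang 11.9
smoothing_plane 0.64 [312.   7.] top ztop 0.060 c [769.3 -47.3] size [15.5 92.8] w-side ang 20.8
n 3951 along -40.1..55.9 across -31.2..31.7 mid [511.3 136.2] rect [array([509. , 135.9]), array([100.9,  65.4]), np.float64(25.0)]
n 3259 along -34.5..39.3 across -18.3..21.1 mid [ 618.2 -120.2] rect [array([ 618. , -120.6]), array([76. , 40.6]), np.float64(7.7)]
```

>>> {"op": "drive_tool", "data": {"rows": [[100,16,-35,0,0,0,-0.04],[100,16,-35,0,0,0,-0.04],[100,16,-35,-10,0,0,-0.04],[100,0,0,-20,0,0,0],[100,0,0,0,0,0,0]]}}

```text
time_s: 17.58
tcp_pos: [0.6131, -0.1153, 0.1602]
ee_rot: [[0.99, 0.143, -0.008], [0.143, -0.99, 0.001], [-0.007, -0.002, -1.0]]
wrist_force: [-1.2, 0.4, -1.8]
gripper_width: 1.002
gripper_force: 0.0
```

>>> {"op": "drive_tool", "data": {"rows": [[100,0,0,-20,0,0,0],[100,0,0,-30,0,0,0],[100,0,0,-20,0,0,0],[100,0,0,0,0,0,0],[100,0,0,0,0,0,0]]}}

```text
time_s: 18.0
tcp_pos: [0.6149, -0.1139, 0.0944]
ee_rot: [[0.989, 0.148, -0.002], [0.148, -0.989, -0.001], [-0.002, 0.0, -1.0]]
wrist_force: [0.7, -0.3, 0.6]
gripper_width: 1.001
gripper_force: 0.0
```

>>> {"op": "drive_tool", "data": {"rows": [[100,1,-4,-15,0,0,0],[100,1,-3,-20,0,0,0],[100,0,0,-15,0,0,0],[100,0,0,-6,0,0,0],[100,0,0,0,0,0,0]]}}

```text
time_s: 18.42
tcp_pos: [0.6175, -0.1218, 0.0387]
ee_rot: [[0.989, 0.146, -0.0], [0.146, -0.989, -0.0], [-0.0, 0.0, -1.0]]
wrist_force: [0.1, -0.1, -0.3]
gripper_width: 0.999
gripper_force: 0.0
```

>>> {"op": "drive_tool", "data": {"rows": [[100,0,0,0,0,0,0],[0,0,0,0,0,0,0],[0,0,0,0,0,0,0],[0,0,0,0,0,0,0]]}}

```text
time_s: 18.75
tcp_pos: [0.6179, -0.1224, 0.0394]
ee_rot: [[0.989, 0.145, 0.002], [0.145, -0.989, -0.0], [0.002, 0.0, -1.0]]
wrist_force: [-0.1, 1.0, -0.7]
gripper_width: 0.856
gripper_force: 0.0
```

>>> {"op": "drive_tool", "data": {"rows": [[0,0,0,0,0,0,0],[0,0,0,0,0,0,0],[0,0,0,0,0,0,0],[0,0,0,0,0,0,0],[0,0,0,0,0,0,0]]}}

```text
time_s: 19.17
tcp_pos: [0.6172, -0.1225, 0.0381]
ee_rot: [[0.989, 0.145, -0.0], [0.145, -0.989, -0.0], [-0.0, -0.0, -1.0]]
wrist_force: [0.3, 0.3, -0.0]
gripper_width: 0.474
gripper_force: 0.0
```

>>> {"op": "drive_tool", "data": {"rows": [[0,0,0,0,0,0,0],[0,0,0,0,0,0,0],[0,0,0,0,0,0,0]]}}

```text
time_s: 19.42
tcp_pos: [0.6173, -0.1226, 0.0382]
ee_rot: [[0.989, 0.145, 0.0], [0.145, -0.989, -0.0], [0.0, 0.0, -1.0]]
wrist_force: [0.0, -0.5, -0.7]
gripper_width: 0.434
gripper_force: 30.0
```

>>> {"op": "drive_tool", "data": {"rows": [[0,0,0,10,0,0,0],[0,0,0,30,0,0,0],[0,0,0,35,0,0,0],[0,0,0,35,0,0,0],[0,0,0,20,0,0,0]]}}

```text
time_s: 19.83
tcp_pos: [0.6185, -0.1226, 0.1727]
ee_rot: [[0.989, 0.145, 0.005], [0.145, -0.989, -0.001], [0.005, 0.001, -1.0]]
wrist_force: [1.3, -0.2, -2.3]
gripper_width: 0.435
gripper_force: 30.0
```

>>> {"op": "drive_tool", "data": {"rows": [[0,-8,17,0,0,0,0.01],[0,-16,35,0,0,0,0.024],[0,-16,35,0,0,0,0.024],[0,-16,35,0,0,0,0.024],[0,-16,35,0,0,0,0.024]]}}

```text
time_s: 20.25
tcp_pos: [0.5436, 0.0356, 0.1681]
ee_rot: [[0.969, 0.249, -0.001], [0.249, -0.969, 0.0], [-0.001, -0.001, -1.0]]
wrist_force: [1.1, 1.2, -4.0]
gripper_width: 0.434
gripper_force: 30.0
```

>>> {"op": "drive_tool", "data": {"rows": [[0,-16,35,0,0,0,0.024],[0,-16,35,0,0,0,0.024],[0,-16,35,0,0,0,0.024],[0,-16,35,0,0,0,0.024],[0,-16,35,0,0,0,0.024]]}}

```text
time_s: 20.67
tcp_pos: [0.4636, 0.2107, 0.1684]
ee_rot: [[0.932, 0.364, -0.001], [0.364, -0.932, -0.0], [-0.001, -0.0, -1.0]]
wrist_force: [1.2, 1.0, -1.4]
gripper_width: 0.437
gripper_force: 30.0
```

>>> {"op": "drive_tool", "data": {"rows": [[0,-16,35,0,0,0,0.024],[0,-10,25,0,0,0,0.015],[0,-6,14,0,0,0,0.01],[0,0,0,0,0,0,0],[0,0,0,0,0,0,0]]}}

```text
time_s: 21.08
tcp_pos: [0.4324, 0.2838, 0.1681]
ee_rot: [[0.912, 0.409, -0.001], [0.409, -0.912, -0.001], [-0.001, 0.0, -1.0]]
wrist_force: [0.5, -0.2, -3.0]
gripper_width: 0.435
gripper_force: 30.0
```

>>> {"op": "drive_tool", "data": {"rows": [[0,-0.5,5,-15,0,0,0.005],[0,-0.5,4,-25,0,0,0],[0,0,0,-15,0,0,0],[0,0,0,0,0,0,0],[0,0,0,0,0,0,0]]}}

```text
time_s: 21.5
tcp_pos: [0.4323, 0.2911, 0.1128]
ee_rot: [[0.911, 0.411, -0.001], [0.411, -0.911, -0.002], [-0.002, 0.001, -1.0]]
wrist_force: [-0.0, 0.5, -2.8]
gripper_width: 0.433
gripper_force: 30.0
```

```bash
python3 - <<'E'
from h import *
s,d,W=look(['measure_insert'],'w6.png',1); print(s['wrist_force'])
extent(W,(431.5,293),24.4,70,40,45,56)
extent(W,(431.5,293),24.4,60,19,80,160)
extent(W,(504.2,132.7),24.4,80,40,70,90)
E
```

```text
tcp [0.4323 0.2911 0.1128] closing 114.3 tilt [-0.0014 -0.0022] t 21.5
measure_insert 0.56 [248. 138.] all ztop 0.062 c [440.5 297.1] size [169.2  90.3] w-side ang 24.3
measure_insert 0.56 [248. 138.] top ztop 0.062 c [440.3 297. ] size [168.5  90.3] w-side ang 24.3
[-0.01582266  0.50177226 -2.80973581]
n 2176 along 14.2..45.5 across -27.8..26.9 mid [458.9 304.9] rect [array([456.9, 304.1]), array([36. , 54.8]), np.float64(24.6)]
n 7687 along -18.2..38.4 across -18.9..18.8 mid [440.7 297.1] rect [array([439.2, 296.5]), array([60.6, 38. ]), np.float64(24.4)]
n 5588 along -52.7..55.9 across -27.9..34.9 mid [504.2 136.5] rect [array([504. , 134.7]), array([110.9,  67. ]), np.float64(24.5)]
```

View pics/w6.png

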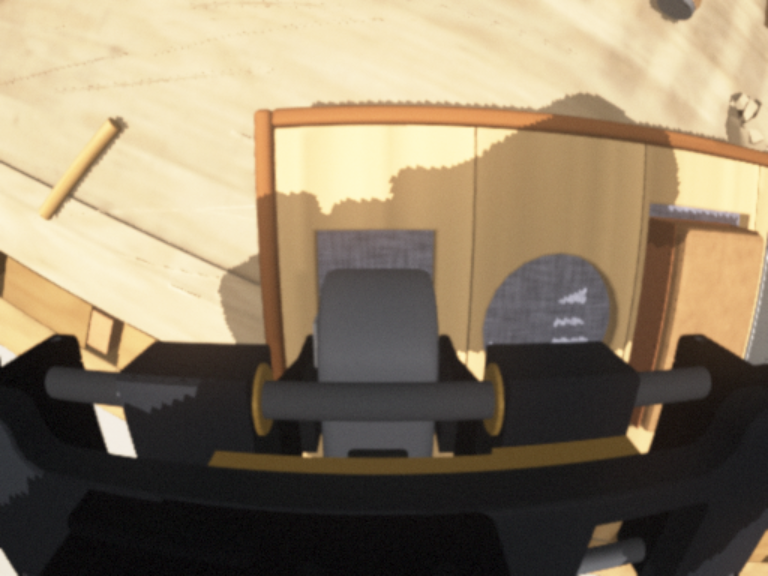

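>>> {"op": "drive_tool", "data": {"rows": [[0,-1.5,1,-8,0,0,0],[0,0,0,-6,0,0,0],[0,0,0,-5,0,0,0],[0,0,0,-2,0,0,0],[0,0,0,0,0,0,0]]}}

```text
time_s: 22.02
tcp_pos: [0.4304, 0.2932, 0.0915]
ee_rot: [[0.911, 0.413, -0.001], [0.413, -0.911, -0.001], [-0.001, 0.001, -1.0]]
wrist_force: [-0.6, -0.5, -2.5]
gripper_width: 0.432
gripper_force: 30.0
```

>>> {"op": "drive_tool", "data": {"rows": [[0,0,0,-1,0,0,0],[0,0,0,0,0,0,0]]}}

```text
time_s: 22.18
tcp_pos: [0.4308, 0.2936, 0.0912]
ee_rot: [[0.911, 0.413, 0.0], [0.413, -0.911, 0.0], [0.0, 0.0, -1.0]]
wrist_force: [-0.3, 0.3, -3.6]
gripper_width: 0.432
gripper_force: 30.0
```

>>> {"op": "drive_tool", "data": {"rows": [[0,0,0,-1,0,0,0],[0,0,0,0,0,0,0]]}}

```text
time_s: 22.35
tcp_pos: [0.4308, 0.2935, 0.0902]
ee_rot: [[0.911, 0.413, 0.0], [0.413, -0.911, 0.0], [0.0, -0.0, -1.0]]
wrist_force: [-0.7, -0.5, -3.1]
gripper_width: 0.44
gripper_force: 30.0
```

>>> {"op": "drive_tool", "data": {"rows": [[0,0,0,-1,0,0,0],[0,0,0,0,0,0,0]]}}

```text
time_s: 22.52
tcp_pos: [0.4308, 0.2935, 0.0891]
ee_rot: [[0.911, 0.412, 0.0], [0.412, -0.911, 0.0], [0.0, -0.0, -1.0]]
wrist_force: [-0.2, -0.5, -3.9]
gripper_width: 0.437
gripper_force: 30.0
```

>>> {"op": "drive_tool", "data": {"rows": [[0,0,0,-0.7,0,0,0],[0,0,0,0,0,0,0]]}}

```text
time_s: 22.68
tcp_pos: [0.4308, 0.2936, 0.0891]
ee_rot: [[0.911, 0.413, 0.0], [0.413, -0.911, 0.0], [0.0, 0.0, -1.0]]
wrist_force: [-1.8, -0.7, 2.6]
gripper_width: 0.435
gripper_force: 30.0
```

>>> {"op": "drive_tool", "data": {"rows": [[0,0,0,-0.5,0,0,0],[0,0,0,0,0,0,0]]}}

```text
time_s: 22.85
tcp_pos: [0.4308, 0.2936, 0.0891]
ee_rot: [[0.911, 0.413, 0.0], [0.413, -0.911, 0.0], [0.001, 0.0, -1.0]]
wrist_force: [-3.2, -2.3, 7.0]
gripper_width: 0.434
gripper_force: 30.0
```

>>> {"op": "drive_tool", "data": {"rows": [[62,0,0,0,0,0,0],[62,0,0,0,0,0,0],[62,0,0,0,0,0,0],[62,0,0,0,0,0,0],[62,0,0,0,0,0,0]]}}

```text
time_s: 23.27
tcp_pos: [0.4309, 0.2936, 0.0879]
ee_rot: [[0.911, 0.413, 0.0], [0.413, -0.911, 0.0], [0.0, 0.0, -1.0]]
wrist_force: [0.0, 0.5, -0.2]
gripper_width: 0.608
gripper_force: 0.0
```

>>> {"op": "drive_tool", "data": {"rows": [[62,0,0,8,0,0,0],[62,0,0,25,0,0,0],[62,0,0,35,0,0,0],[62,0,0,35,0,0,0],[62,0,0,10,0,0,0]]}}

```text
time_s: 23.68
tcp_pos: [0.4331, 0.2955, 0.2073]
ee_rot: [[0.91, 0.414, 0.008], [0.414, -0.91, 0.007], [0.011, -0.003, -1.0]]
wrist_force: [0.0, 1.6, 1.3]
gripper_width: 0.623
gripper_force: 0.0
```

>>> {"op": "drive_tool", "data": {"rows": [[80,3,-20,0,0,0,0],[100,5,-39,0,0,0,0],[100,5,-39,0,0,0,0],[100,5,-39,0,0,0,0],[100,5,-39,0,0,0,0]]}}

```text
time_s: 24.1
tcp_pos: [0.4536, 0.116, 0.2015]
ee_rot: [[0.91, 0.414, 0.001], [0.414, -0.91, 0.0], [0.001, -0.0, -1.0]]
wrist_force: [0.9, -1.0, -0.4]
gripper_width: 0.912
gripper_force: 0.0
```

```bash
python3 - <<'E'
from h import *
s,d,W=look(['tape_measure'],'w7.png',1)
extent(W,(430.8,292.7),24.4,60,26,70,125)
E
```

```text
tcp [0.4536 0.116  0.2015] closing 114.4 tilt [0.0008 0.0004] t 24.1
tape_measure 0.72 [ 79. 143.] all ztop 0.113 c [431.4 293. ] size [76.2 39.8] w-side ang 25.1
tape_measure 0.72 [ 79. 143.] top ztop 0.113 c [427.4 291.9] size [63.  38.6] w-side ang 24.7
n 3810 along -34.9..38.5 across -19.3..18.7 mid [432.6 293.1] rect [array([432.1, 293.4]), array([74.8, 39.8]), np.float64(24.5)]
```

>>> {"op": "drive_tool", "data": {"rows": [[100,5,-39,0,0,0,0],[100,5,-39,0,0,0,0],[100,5,-39,0,0,0,0],[100,5,-39,0,0,0,0],[100,5,-39,0,0,0,0]]}}

```text
time_s: 24.62
tcp_pos: [0.479, -0.0788, 0.2015]
ee_rot: [[0.91, 0.414, 0.001], [0.414, -0.91, 0.0], [0.001, 0.0, -1.0]]
wrist_force: [0.1, 0.8, 0.9]
gripper_width: 0.998
gripper_force: 0.0
```

>>> {"op": "drive_tool", "data": {"rows": [[100,5,-39,0,0,0,0],[100,5,-39,0,0,0,0],[100,5,-39,0,0,0,0],[100,4,-39,0,0,0,0],[100,4,-39,0,0,0,0]]}}

```text
time_s: 25.03
tcp_pos: [0.5021, -0.2741, 0.2013]
ee_rot: [[0.911, 0.413, 0.001], [0.413, -0.911, -0.0], [0.0, 0.0, -1.0]]
wrist_force: [0.5, 1.2, 0.5]
gripper_width: 0.999
gripper_force: 0.0
```

>>> {"op": "drive_tool", "data": {"rows": [[100,4,-39,0,0,0,0],[100,4,-39,0,0,0,0],[100,4,-39,-15,0,0,0],[100,2,-20,-15,0,0,0],[100,0,0,0,0,0,0]]}}

```text
time_s: 25.45
tcp_pos: [0.5144, -0.4118, 0.1667]
ee_rot: [[0.913, 0.408, -0.005], [0.408, -0.913, 0.003], [-0.003, -0.005, -1.0]]
wrist_force: [0.4, 1.4, -0.2]
gripper_width: 1.0
gripper_force: 0.0
```

```bash
python3 - <<'E'
from h import *
s,d,W=look(['wax_tin'],'w8.png')
E
```

```text
tcp [ 0.5144 -0.4118  0.1667] closing 114.1 tilt [-0.005   0.0029] t 25.45
wax_tin 0.89 [364. 228.] all ztop 0.035 c [ 531.3 -503.6] size [145.6  36.7] w-side ang 79.5
wax_tin 0.89 [364. 228.] top ztop 0.035 c [ 531.2 -503.6] size [145.6  36.6] w-side ang 79.5
wax_tin 0.68 [272. 193.] all ztop 0.035 c [ 519.3 -430.6] size [57.5 56.1] w-side ang 72.3
wax_tin 0.68 [272. 193.] top ztop 0.035 c [ 519.3 -430.7] size [57.4 56.1] w-side ang 72.3
```

>>> {"op": "drive_tool", "data": {"rows": [[100,2,-9,-15,0,0,0],[100,2,-8,-25,0,0,0],[100,0,0,-30,0,0,0],[100,0,0,0,0,0,0],[100,0,0,0,0,0,0]]}}

```text
time_s: 25.97
tcp_pos: [0.5194, -0.425, 0.1]
ee_rot: [[0.91, 0.414, -0.003], [0.414, -0.91, 0.001], [-0.002, -0.002, -1.0]]
wrist_force: [0.8, -0.0, 0.6]
gripper_width: 1.002
gripper_force: 0.0
```

```bash
python3 - <<'E'
from h import *
s,d,W=look(['wax_tin'])
extent(W,(519,-430),24.4,50,50,25,60)
E
```

```text
tcp [ 0.5194 -0.425   0.1   ] closing 114.5 tilt [-0.0032  0.0013] t 25.9667
wax_tin 0.98 [370. 240.] all ztop 0.035 c [ 542.1 -495.1] size [108.2  20.9] w-side ang 77.2
wax_tin 0.98 [370. 240.] top ztop 0.035 c [ 543.7 -492.2] size [102.   17.9] w-side ang 76.4
wax_tin 0.76 [259. 208.] all ztop 0.035 c [ 519.  -431.1] size [57.  56.5] w-side ang 22.7
wax_tin 0.76 [259. 208.] top ztop 0.035 c [ 519.  -431.1] size [57.  56.5] w-side ang 22.7
n 4411 along -27.7..27.9 across -28.4..27.4 mid [ 519.3 -430.4] rect [array([ 518.9, -430.7]), array([56.9, 57.4]), np.float64(23.5)]
```

>>> {"op": "drive_tool", "data": {"rows": [[100,0,-3,-20,0,0,0],[100,0,-2,-22,0,0,0],[100,0,0,-18,0,0,0],[100,0,0,-8,0,0,0],[100,0,0,0,0,0,0]]}}

```text
time_s: 26.48
tcp_pos: [0.5197, -0.4308, 0.0328]
ee_rot: [[0.911, 0.413, -0.001], [0.413, -0.911, 0.0], [-0.001, -0.001, -1.0]]
wrist_force: [0.5, -0.3, 0.3]
gripper_width: 0.997
gripper_force: 0.0
```

>>> {"op": "drive_tool", "data": {"rows": [[100,0,0,0,0,0,0],[100,0,0,0,0,0,0]]}}

```text
time_s: 26.65
tcp_pos: [0.5211, -0.4318, 0.0354]
ee_rot: [[0.911, 0.413, 0.003], [0.413, -0.911, -0.002], [0.002, 0.003, -1.0]]
wrist_force: [-0.6, 0.2, 0.3]
gripper_width: 0.997
gripper_force: 0.0
```

>>> {"op": "drive_tool", "data": {"rows": [[100,-1.5,1,-2.5,0,0,0],[100,0,0,0,0,0,0],[0,0,0,0,0,0,0],[0,0,0,0,0,0,0],[0,0,0,0,0,0,0]]}}

```text
time_s: 27.07
tcp_pos: [0.5183, -0.4303, 0.0309]
ee_rot: [[0.911, 0.412, 0.0], [0.412, -0.911, -0.0], [0.0, 0.0, -1.0]]
wrist_force: [-0.7, 0.1, 0.9]
gripper_width: 0.857
gripper_force: 0.0
```

>>> {"op": "drive_tool", "data": {"rows": [[0,0,0,0,0,0,0],[0,0,0,0,0,0,0],[0,0,0,0,0,0,0],[0,0,0,0,0,0,0],[0,0,0,0,0,0,0]]}}

```text
time_s: 27.48
tcp_pos: [0.5184, -0.4304, 0.0306]
ee_rot: [[0.911, 0.413, 0.0], [0.413, -0.911, -0.0], [0.0, 0.0, -1.0]]
wrist_force: [0.4, -0.3, 0.3]
gripper_width: 0.645
gripper_force: 29.9
```

>>> {"op": "drive_tool", "data": {"rows": [[0,0,0,10,0,0,0],[0,0,0,30,0,0,0],[0,0,0,35,0,0,0],[0,0,0,35,0,0,0],[0,0,0,20,0,0,0]]}}

```text
time_s: 27.9
tcp_pos: [0.5193, -0.431, 0.1656]
ee_rot: [[0.911, 0.413, 0.004], [0.413, -0.911, -0.003], [0.003, 0.005, -1.0]]
wrist_force: [1.2, -1.1, -0.7]
gripper_width: 0.648
gripper_force: 29.9
```

>>> {"op": "drive_tool", "data": {"rows": [[0,-2,20,0,0,0,0],[0,-3,39,0,0,0,0],[0,-3,39,0,0,0,0],[0,-3,39,0,0,0,0],[0,-3,39,0,0,0,0]]}}

```text
time_s: 28.32
tcp_pos: [0.5032, -0.2525, 0.1608]
ee_rot: [[0.911, 0.412, -0.001], [0.412, -0.911, 0.001], [-0.0, -0.001, -1.0]]
wrist_force: [0.8, 0.4, -1.6]
gripper_width: 0.649
gripper_force: 29.9
```

>>> {"op": "drive_tool", "data": {"rows": [[0,-3,39,0,0,0,0],[0,-3,39,0,0,0,0],[0,-3,39,0,0,0,0],[0,-3,39,0,0,0,0],[0,-3,39,0,0,0,0]]}}

```text
time_s: 28.73
tcp_pos: [0.4883, -0.0575, 0.1611]
ee_rot: [[0.911, 0.412, -0.0], [0.412, -0.911, 0.0], [0.0, -0.0, -1.0]]
wrist_force: [1.0, 0.6, -2.5]
gripper_width: 0.645
gripper_force: 29.9
```

>>> {"op": "drive_tool", "data": {"rows": [[0,-3,39,0,0,0,0],[0,-3,39,0,0,0,0],[0,-3,39,0,0,0,0],[0,-3,39,0,0,0,0],[0,-3,39,0,0,0,0]]}}

```text
time_s: 29.15
tcp_pos: [0.4732, 0.1375, 0.1612]
ee_rot: [[0.911, 0.413, -0.0], [0.413, -0.911, 0.0], [0.0, -0.0, -1.0]]
wrist_force: [1.2, 0.4, -2.0]
gripper_width: 0.647
gripper_force: 29.9
```

>>> {"op": "drive_tool", "data": {"rows": [[0,-3,30,0,0,0,0],[0,-1,10,0,0,0,0],[0,0,0,0,0,0,0],[0,0,0,0,0,0,0]]}}

```text
time_s: 29.48
tcp_pos: [0.4696, 0.1757, 0.1606]
ee_rot: [[0.911, 0.413, -0.001], [0.413, -0.911, -0.0], [-0.001, 0.0, -1.0]]
wrist_force: [0.8, -1.0, -1.6]
gripper_width: 0.648
gripper_force: 29.9
```

>>> {"op": "drive_tool", "data": {"rows": [[0,-1,15,0,0,0,0],[0,-1,15,-10,0,0,0],[0,0,7,-25,0,0,0],[0,0,0,-18,0,0,0],[0,0,0,0,0,0,0]]}}

```text
time_s: 29.9
tcp_pos: [0.4657, 0.2105, 0.1034]
ee_rot: [[0.912, 0.411, -0.008], [0.411, -0.912, -0.005], [-0.009, 0.002, -1.0]]
wrist_force: [-0.7, -1.0, -3.6]
gripper_width: 0.646
gripper_force: 29.9
```

>>> {"op": "drive_tool", "data": {"rows": [[0,0,0,0,0,0,0]]}}

```text
time_s: 29.98
tcp_pos: [0.4677, 0.2116, 0.1065]
ee_rot: [[0.911, 0.412, -0.003], [0.412, -0.911, -0.003], [-0.003, 0.001, -1.0]]
wrist_force: [-0.2, 0.9, -1.5]
gripper_width: 0.646
gripper_force: 29.9
```

```bash
python3 - <<'E'
from h import *
s,d,W=look(['tin_insert'],'w9.png',1); print(s['wrist_force'])
extent(W,(467.8,212.8),24.4,45,41,45,56)
extent(W,(467.8,212.8),24.4,45,27,80,160)
E
```

```text
tcp [0.4677 0.2116 0.1065] closing 114.3 tilt [-0.0026 -0.0025] t 29.9833
tin_insert 0.71 [366. 118.] all ztop 0.062 c [512.3 146.1] size [175.9  92. ] w-side ang 15.7
tin_insert 0.71 [366. 118.] top ztop 0.062 c [512.3 146.1] size [175.9  92. ] w-side ang 15.7
[-0.18672982  0.92272928 -1.4547193 ]
n 2454 along -6.0..34.5 across -37.1..35.9 mid [481.  218.2] rect [array([480.7, 218. ]), array([41.8, 73.9]), np.float64(23.9)]
n 6338 along -27.4..28.1 across -26.5..26.2 mid [468.2 212.8] rect [array([467.8, 213.4]), array([57., 54.]), np.float64(14.6)]
```

View pics/w9.png

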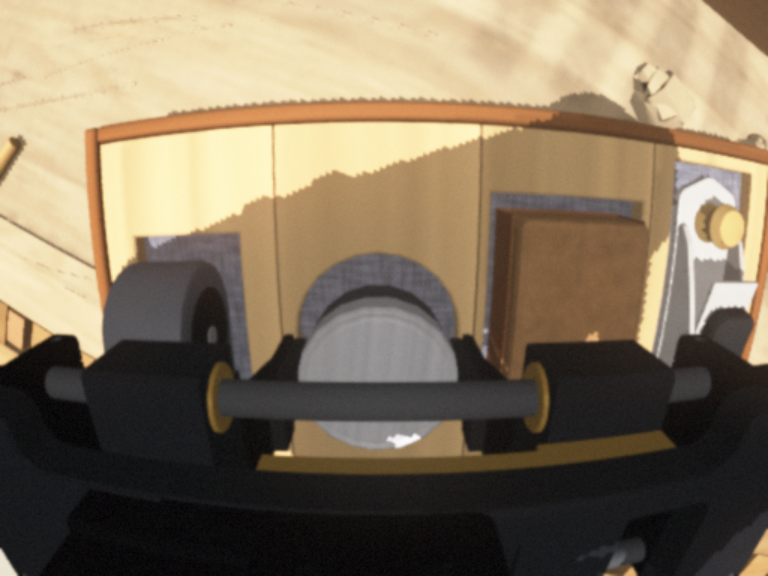

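>>> {"op": "drive_tool", "data": {"rows": [[0,-1.5,0,-8,0,0,0],[0,0,0,-6,0,0,0],[0,0,0,-5,0,0,0],[0,0,0,-2,0,0,0],[0,0,0,0,0,0,0]]}}

```text
time_s: 30.5
tcp_pos: [0.4664, 0.2125, 0.086]
ee_rot: [[0.911, 0.412, -0.001], [0.412, -0.911, -0.001], [-0.001, 0.0, -1.0]]
wrist_force: [-0.8, 0.4, -2.3]
gripper_width: 0.648
gripper_force: 29.9
```

>>> {"op": "drive_tool", "data": {"rows": [[0,0,0,-1,0,0,0],[0,0,0,0,0,0,0]]}}

```text
time_s: 30.67
tcp_pos: [0.4668, 0.2129, 0.0856]
ee_rot: [[0.911, 0.413, 0.0], [0.413, -0.911, 0.0], [0.0, 0.0, -1.0]]
wrist_force: [-0.3, 0.7, -2.0]
gripper_width: 0.648
gripper_force: 29.9
```

>>> {"op": "drive_tool", "data": {"rows": [[0,0,0,-1,0,0,0],[0,0,0,0,0,0,0]]}}

```text
time_s: 30.83
tcp_pos: [0.4668, 0.2129, 0.0846]
ee_rot: [[0.911, 0.413, 0.0], [0.413, -0.911, 0.0], [0.0, -0.0, -1.0]]
wrist_force: [0.3, 0.2, -2.7]
gripper_width: 0.649
gripper_force: 29.9
```

>>> {"op": "drive_tool", "data": {"rows": [[0,0,0,-1,0,0,0],[0,0,0,-1,0,0,0],[0,0,0,0,0,0,0]]}}

```text
time_s: 31.08
tcp_pos: [0.4666, 0.2127, 0.0824]
ee_rot: [[0.911, 0.412, -0.0], [0.412, -0.911, -0.0], [-0.0, 0.0, -1.0]]
wrist_force: [-0.4, -0.0, -1.8]
gripper_width: 0.647
gripper_force: 29.9
```

>>> {"op": "drive_tool", "data": {"rows": [[0,0,0,-0.8,0,0,0],[0,0,0,0,0,0,0]]}}

```text
time_s: 31.25
tcp_pos: [0.4667, 0.2127, 0.0817]
ee_rot: [[0.911, 0.413, -0.0], [0.413, -0.911, -0.0], [-0.0, 0.0, -1.0]]
wrist_force: [1.0, 0.1, -1.2]
gripper_width: 0.647
gripper_force: 29.9
```

>>> {"op": "drive_tool", "data": {"rows": [[0,0,0,-0.6,0,0,0],[0,0,0,0,0,0,0]]}}

```text
time_s: 31.42
tcp_pos: [0.4668, 0.2128, 0.0816]
ee_rot: [[0.911, 0.413, 0.0], [0.413, -0.911, -0.0], [0.0, 0.0, -1.0]]
wrist_force: [-0.9, -1.0, 1.9]
gripper_width: 0.646
gripper_force: 29.9
```

Seated; release and retreat.

>>> {"op": "drive_tool", "data": {"rows": [[78,0,0,0,0,0,0],[78,0,0,0,0,0,0],[78,0,0,0,0,0,0],[78,0,0,0,0,0,0],[78,0,0,0,0,0,0]]}}

```text
time_s: 31.83
tcp_pos: [0.4669, 0.2129, 0.0812]
ee_rot: [[0.911, 0.413, 0.0], [0.413, -0.911, 0.0], [0.0, -0.0, -1.0]]
wrist_force: [0.1, 0.9, 0.1]
gripper_width: 0.775
gripper_force: 0.0
```

>>> {"op": "drive_tool", "data": {"rows": [[78,0,0,8,0,0,0],[78,0,0,25,0,0,0],[78,0,0,35,0,0,0],[78,0,0,35,0,0,0],[78,0,0,30,0,0,0]]}}

```text
time_s: 32.25
tcp_pos: [0.4671, 0.2129, 0.2172]
ee_rot: [[0.911, 0.413, 0.002], [0.413, -0.911, 0.001], [0.002, -0.0, -1.0]]
wrist_force: [-0.3, 1.1, 0.2]
gripper_width: 0.777
gripper_force: 0.0
```

>>> {"op": "drive_tool", "data": {"rows": [[78,-15,-20,20,0,0,0],[78,-15,-20,20,0,0,0],[78,-15,-20,20,0,0,0],[78,-15,-20,10,0,0,0],[78,0,0,0,0,0,0]]}}

```text
time_s: 32.67
tcp_pos: [0.4053, 0.1307, 0.2878]
ee_rot: [[0.911, 0.412, 0.005], [0.412, -0.911, 0.004], [0.006, -0.001, -1.0]]
wrist_force: [0.2, 0.1, -0.3]
gripper_width: 0.775
gripper_force: 0.0
```

```bash
python3 - <<'E'
from h import *
s,d,W=look(['wax_tin','sanding_block','block_plane','tape_measure'],'w10.png',1)
E
```

```text
tcp [0.4053 0.1307 0.2878] closing 114.3 tilt [0.0048 0.0035] t 32.6667
wax_tin 0.71 [160. 104.] all ztop 0.063 c [431.3 292.3] size [189.1  90.9] w-side ang 24.6
wax_tin 0.71 [160. 104.] top ztop 0.063 c [431.3 292.3] size [189.1  90.9] w-side ang 24.6
sanding_block 0.96 [281. 102.] all ztop 0.087 c [506.6 133.3] size [121.8  71. ] w-side ang 25.5
sanding_block 0.96 [281. 102.] top ztop 0.087 c [504.5 134.9] size [109.9  63.2] w-side ang 24.5
block_plane 0.77 [350. 101.] all ztop 0.092 c [543.9  50.1] size [157.3  53.9] w-side ang 25.0
block_plane 0.77 [350. 101.] top ztop 0.092 c [540.6  53.8] size [62.  33.8] w-side ang 24.8
tape_measure 0.81 [138. 103.] all ztop 0.114 c [425.8 303.5] size [76.4 63.6] w-side ang 26.3
tape_measure 0.81 [138. 103.] top ztop 0.114 c [426.7 291.4] size [62.6 38. ] w-side ang 24.5
```

View pics/w10.png

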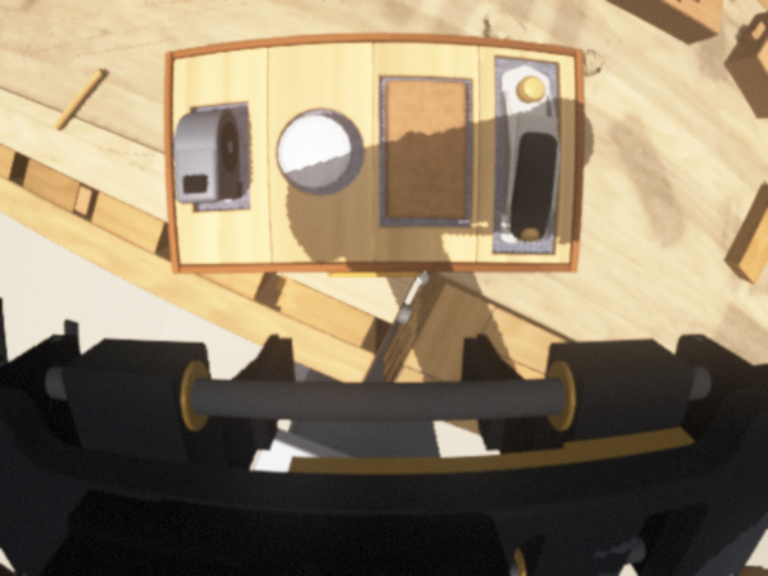

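```bash
python3 - <<'E'
from h import *
s,d,W=look([])
extent(W,(467.8,212.8),24.4,42,42,70,125)
q=W.reshape(-1,3);q=q[(np.hypot(q[:,0]-.4668,q[:,1]-.2128)<.022)]
print(np.nanpercentile(q[:,2],[5,50,95]), np.linalg.lstsq(np.c_[q[:,:2],np.ones(len(q))],q[:,2],rcond=None)[0][:2])
print(finish_job())
E
```

```text
tcp [0.4069 0.1331 0.2837] closing 114.4 tilt [-0.0008 -0.0006] t 32.9167
n 1947 along -29.5..27.3 across -27.7..28.6 mid [466.6 212.8] rect [array([466.6, 212.7]), array([57.1, 56.8]), np.float64(23.0)]
[0.08392739 0.08532268 0.08659598] [0.00382961 0.00195778]
the job is handed in; nothing more can be done
None
```

The job is handed in, and no verdict came back: the block plane, sanding block, tape measure and wax tin are each set down upright in their own recess, with measured heights matching fully seated, and I never touched the oak offcut or the smoothing plane (about 33 s of the 128 s used).

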